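# Seat the keyed shaft in the pulley hub and hold it there

### The arm

A 6-joint arm with a two-finger parallel gripper is mounted at the origin on the work surface. World frame = base frame: x ahead of the robot, y to its left, z up, the work surface at z = 0. Lengths are in m, angles in rad, forces in N, time in s.
With the tool pointing down it reaches from about 0.25 to 0.8 m from the base axis. Payload 3.9 kg.
Tool frame: the origin (TCP) lies between the finger pads, 19 mm behind the fingertips; this is the grasp point; z points along the fingers, y is the line along which they close (so a half turn about z gives the same grasp; the last joint's range is limited). The gripper opens to 85 mm and grips with 20 to 120 N. Pads are 22 mm wide; open, the fingers measure 114 mm over their backs; the gripper's body (76 mm by 85 mm) begins 54 mm behind the grasp point. The pads swing forward as they close: fully open they stand 13 mm farther back than shut.
Start: joints at [1.236, 0.26, -0.138, 1.173, 0, 1.571], TCP at [0.172, 0.496, 0.25] pointing down, gripper open.
Joint ranges: [-2.78, 2.78], [-0.83, 1.72], [-1.28, 1.37], [-1.9, 2.12], [-1.57, 1.48], [-3.14, 3.14]. Speed limits (rad/s): [2.57, 2.57, 3.14, 3.14, 3.14, 3.14].

### API

Orientations are given as a unit quaternion [w, x, y, z].
In Python, from rig import manip gives the robot as it stands.
- The arm moves only by the shell command python3 -m handwheel 'ROWS'. ROWS is JSON, a list that holds one entry, the list of rows, each a list of 5 numbers: the gripper's target within -1 to 1 (fully open at 1, half-way at 0, shut at -1), then the shift along the tool's x, y, z in m, then the turn about the tool's z in degrees. A call has 1 to 10 rows; each row shifts and turns the commanded pose from where the row before left it, along the tool's axes as they then stand; what a row does not reach is not made up. A row lasts 1/8 s, in which the tool goes at most 62.5 mm and 10.7 degrees, less where a joint would pass 70% of its speed; a pose out of reach is approached as far as the arm can. A call is refused whole if a number of a shift passes 0.0625 or a number of a turn 10.7, either way. A call with a gripper value outside its range is refused whole. The fingers move at their own pace and stop on an object; the grip force is fixed at half the most. Time passes only in rows, so rows that do not move let the fingers close. It gives the time, the measured TCP pose, the force, the opening and the grip force at its end, in the units of the state.
- manip.state(): the state, without advancing time (a new reading comes with each control period).
- manip.camera(name): name is "side" or "top"; returns (picture, depth): 420x560x3 uint8, red, green, blue; 420x560 float32, m along the optical axis (not along the pixel's ray), 0 where there is no reading.
- manip.get_calibration(name): a dict with "fx", "fy", "cx", "cy" (pixels), "R" (3x3) and "t" (3): a world point X has camera coordinates R X + t. Camera axes: x right, y down, z forward; pixel columns grow to the right and rows downward; lengths in m; the calibration is good to about 2 mm. A picture is of the moment at which its call begins. get_calibration takes no time and is no camera call.
- manip.hand_in(): hands the job in; it is judged then, once.
The state is a dict: "time": time; "joint_pos": joint angles; "qvel": joint speeds; "tau": joint torques, N m; "tcp_pos": TCP position; "orientation": TCP orientation; "wrist_force": force on the tool from outside, world axes, zero at the start; "torque": the same for the moment, N m; "width": finger opening in m; "finger_force": force on a finger pad.
Only numpy, scipy, OpenCV 4.12 (cv2) and the standard library are available. Lean on these libraries where they do the work, as an engineer would, in place of code of your own. Each camera call takes 0.05 s, during which the arm holds its last target. There are 200 camera calls.

### The job

Take the keyed shaft out of the wooden rack by its blue square head and push it, tip down, into the hub of the belt pulley: turn it until you feel its brass key slip into the keyway, then keep pushing against the spring inside until the collar sits fully home on the hub. Finish while still gripping the head and pressing the shaft home, because the spring lifts it if you let go and I want to tighten the grub screw; leave the other tools, bottles and knives on the bench where they are.

Things in the scene. Friction and masses are not known exactly. Their poses are not given: they have to be found in the camera images.
- shaft: Loose steel shaft, 102 mm long, 0.3 to 0.46 kg, upright in the rack at first with its lowest 19 mm in the hole. Origin: centre of its lower tip; z up along it. 20 mm round shank from 0 to 44 mm above the tip, its lowest 6 mm tapered (15 mm at the tip); then a dark collar 34 mm across, 44 to 52 mm; then the square head, 52 to 102 mm.
- head (a point): Centre of the shaft's blue square head, 77 mm above the tip: 24 x 24 mm, 50 mm tall, sides along the shaft's x and y; grip it here. A red mark on its top lies on the key's side (shaft +x).
- key (a point): Middle of the outer face of the brass key on the shaft's +x side: 6 mm wide, standing out 4 mm from the shank, from 20 to 42 mm above the tip. Axes as the shaft's. Resting on the hub it tips the shaft towards it: fingers on the head's +x and -x sides and a light push (5 N) resist this best.
- rack: Pale wooden block 80 x 80 x 40 mm, fixed, with a 21.5 mm hole 19 mm deep in its top, in which the shaft stands; origin centre of its underside.
- stand: Fixture fixed to the bench: green base plate 130 x 130 x 12 mm, yellow bar along its +x edge. It carries a flat-lying belt pulley, 120 mm across, flange top 46 mm above the bench, stiff on its upright axis (turns only above about 0.6 N m), with an aluminium hub 54 mm across up to 70 mm. Origin: under the plate's centre, on the bore's axis; z up.
- mouth (a point): Centre of the bore's mouth, level with the hub's flat top; axes as the stand's. Bore 22 mm wide. Keyway in it: full height, 8.5 mm wide, out to 15.5 mm from the axis, about 0.1 rad play for the key. Its direction is not given: within 0.7 rad either way of the stand's +x (yellow bar); see it from above, or rest the key on the hub's top and turn till it drops.
- spring (a point): Top of the sprung plunger inside the bore when not pressed, 36 mm below the mouth. It pushes the shaft's tip back with 9 N there, 14 N when the tip is 44 mm down and the collar sits on the hub's top. Let go, the shaft rises 8 mm.
- knife_black: finished knife with black handle lying flat, blade 160 mm, handle 110 mm; origin under the bolster, x towards the blade tip; leave it alone
- knife_wood: finished knife with brown wooden handle lying flat, blade 140 mm, handle 110 mm; origin under the bolster, x towards the blade tip; leave it alone
- oil_bottle: amber glass oil bottle, 68 mm across, 190 mm tall; origin centre of its underside; leave it alone
- spray_can: grey and red can, 60 mm across, 170 mm tall; origin centre of its underside; leave it alone
- hammer: hammer lying on the bench; origin under its middle; leave it alone
- wrench: steel spanner lying on the bench; origin under its middle; leave it alone
- pin_cup: dark steel cup, 72 mm across, 80 mm tall; origin centre of its underside; leave it alone
Not all that is in view belongs to the job. What is shaped like the shaft but orange or turquoise is not meant.

How it is judged:
By the outcome, as a careful person would: the job done as asked, in the order asked, and still so for the second after the job is handed in, while the arm keeps its last pose, push and grip.
It also fails if it takes over 58 s, if anything falls off the work surface, if the arm or the gripper's body presses on something with over 40 N, if the wrist force passes 120 N, or if a joint passes its speed limit or range.

## Working session

There is one attempt and no reset: what is moved stays moved. The work goes in short steps, Python scripts to look and compute and a shell command to move; the robot and the scene stay as the last step left them, time stands still between calls to the robot, and variables do not carry over. Pictures are saved under pics/ and viewed, at most 10 in all, crops included, and the job is handed in when it is done.

```bash
mkdir -p pics
cat > h.py <<'E'
import numpy as np, cv2
from rig import manip
def snap(n):
    p,d=manip.camera(n); c=manip.get_calibration(n); np.savez('%s.npz'%n,p=p,d=d); return p,d,c
def world(c,u,v,z):
    z=np.asarray(z,float); P=np.stack([(u-c['cx'])/c['fx']*z,(v-c['cy'])/c['fy']*z,z],-1)
    return (P-np.array(c['t']))@np.array(c['R'])
def cloud(c,d):
    v,u=np.mgrid[:d.shape[0],:d.shape[1]]; return world(c,u,v,d)
def save(n,p,s=None):
    if s: p=cv2.resize(p,None,fx=s,fy=s,interpolation=cv2.INTER_CUBIC)
    cv2.imwrite('pics/'+n,p[:,:,::-1])
E
python3 - <<'E'
from h import *
s=manip.state(); print({k:np.round(v,3) for k,v in s.items()})
for n in('top','side'):
    p,d,c=snap(n); save(n+'0.png',p); print(c)
E
```

```text
{'time': np.float64(0.0), 'joint_pos': array([ 1.236,  0.261, -0.139,  1.173,  0.   ,  1.571]), 'qvel': array([ 0.001,  0.001,  0.   ,  0.002, -0.   ,  0.001]), 'tau': array([ 2.0000e-03, -4.0568e+01,  2.5392e+01,  1.9000e-02,  0.0000e+00,
       -0.0000e+00]), 'tcp_pos': array([0.172, 0.495, 0.249]), 'orientation': array([-0.   ,  0.167,  0.986, -0.001]), 'wrist_force': array([-0.612,  0.321,  0.455]), 'torque': array([ 0.025,  0.001, -0.022]), 'finger_force': np.float64(0.0), 'width': np.float64(0.085)}
{'fx': 542.1927099566745, 'fy': 542.1927099566745, 'cx': 287.9564864330888, 'cy': 219.2228558866605, 'R': array([[ 0.01622693, -0.99979983,  0.01170384],
       [-0.99010772, -0.01769899, -0.13918856],
       [ 0.13936785, -0.00932946, -0.99019673]]), 't': array([0.00261884, 0.57827148, 1.55824498])}
{'fx': 522.6119703361672, 'fy': 522.6119703361672, 'cx': 275.5840333105978, 'cy': 217.96425981460436, 'R': array([[-0.99915292, -0.03970037, -0.01083141],
       [-0.01616884,  0.62077592, -0.7838213 ],
       [ 0.03784188, -0.78298221, -0.62089198]]), 't': array([0.56147585, 0.04584314, 1.54734539])}
```

View pics/top0.png

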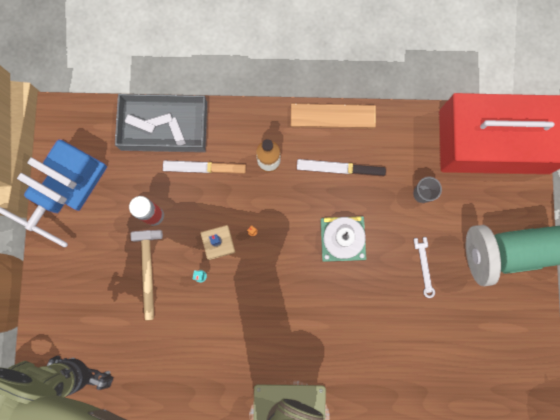

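View pics/side0.png

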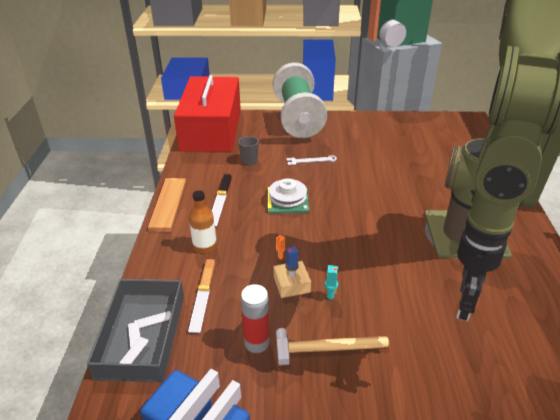

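Candidates in the top view: blue-headed shaft in the rack (215,240), orange lookalike (252,231) and turquoise lookalike (199,276). I choose the blue one, and I'll check it in a close crop together with the stand (344,238).

Run:
```python
from h import *
f=np.load('top.npz');p,d=f['p'],f['d'];c=manip.get_calibration('top')
a=cv2.resize(p[210:270,190:260],None,fx=6,fy=6,interpolation=cv2.INTER_CUBIC)
b=cv2.resize(p[210:270,315:375],None,fx=6,fy=6,interpolation=cv2.INTER_CUBIC)
save('crop1.png',np.hstack([a,b]))
W=cloud(c,d)
hsv=cv2.cvtColor(p,cv2.COLOR_RGB2HSV)
sub=np.zeros(d.shape,bool);sub[215:265,195:240]=1
blue=sub&(hsv[...,0]>105)&(hsv[...,0]<130)&(hsv[...,1]>120)
print('blue',blue.sum(),np.median(W[blue],0).round(4),W[blue][:,2].min(),W[blue][:,2].max())
v,u=np.nonzero(blue)
print(u.min(),u.max(),v.min(),v.max())
t=blue&(W[...,2]>.115); print('top',t.sum(),W[t].mean(0) if t.any() else 0)
r=sub&(W[...,2]>.03)&(W[...,2]<.05); R=W[r][:,:2]; print('rack',cv2.minAreaRect((R*1000).astype(np.float32)))
s=np.zeros(d.shape,bool);s[205:275,310:380]=1
for lo,hi in((.006,.02),(.04,.052),(.063,.077)):
    m=s&(W[...,2]>lo)&(W[...,2]<hi);Q=W[m]; print(lo,m.sum(),Q.mean(0).round(4),cv2.minAreaRect((Q[:,:2]*1000).astype(np.float32)), cv2.minEnclosingCircle((Q[:,:2]*1000).astype(np.float32)))
# red mark
red=sub&((hsv[...,0]<8)|(hsv[...,0]>172))&(hsv[...,1]>150)
v,u=np.nonzero(red);print('red',list(zip(u,v,W[red][:,2].round(3)))[:20])
```

```text
blue 32 [0.503  0.2136 0.1237] 0.10803408983212921 0.1331596742114784
212 218 236 243
top 31 [0.50359467 0.2145233  0.12399812]
rack ((507.30352783203125, 219.9664306640625), (80.70369720458984, 80.10904693603516), 16.100685119628906)
0.006 809 [ 0.5194 -0.1511  0.0114] ((525.3392333984375, -159.40499877929688), (208.99627685546875, 209.1211700439453), 0.6194512844085693) ((524.6500244140625, -157.31011962890625), 145.84326171875)
0.04 923 [ 0.5255 -0.1513  0.0468] ((526.577880859375, -152.6319580078125), (115.44415283203125, 118.28833770751953), 0.30322420597076416) ((526.2610473632812, -152.21661376953125), 59.8255615234375)
0.063 209 [ 0.5253 -0.151   0.071 ] ((525.3264770507812, -151.21282958984375), (52.66725540161133, 50.099056243896484), 0.8021335601806641) ((525.9402465820312, -151.54348754882812), 26.948226928710938)
red [(np.int64(213), np.int64(237), np.float64(0.132))]
```

View pics/crop1.png

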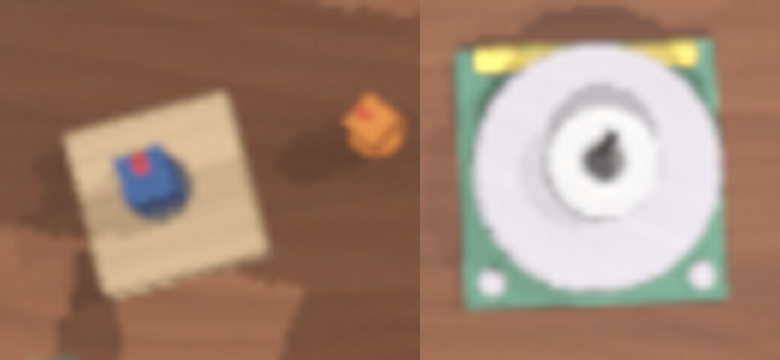

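The crop confirms the blue head, with its red mark towards image up and slightly left (crop 140,160). The keyway notch points up and slightly right (crop 612,132, bore centre about 602,160). Next I fit the head's pose from both views and estimate the keyway angle.

```bash
cat > fit.py <<'E'
from h import *
from scipy.optimize import minimize
def proj(c,X):
    q=X@np.array(c['R']).T+np.array(c['t']); return np.stack([q[:,0]/q[:,2]*c['fx']+c['cx'],q[:,1]/q[:,2]*c['fy']+c['cy']],-1)
def bluemask(p,ctr,r=22):
    h=cv2.cvtColor(p,cv2.COLOR_RGB2HSV).astype(int); m=(h[...,0]>100)&(h[...,0]<135)&(h[...,1]>90)
    k=np.zeros(m.shape,bool); k[ctr[1]-r:ctr[1]+r,ctr[0]-r:ctr[0]+r]=1; return m&k
def sil(c,x,y,yaw,z0,z1,shape,S=8):
    B=np.array([[a,b,z] for a in(-.012,.012) for b in(-.012,.012) for z in(z0,z1)])
    Rz=np.array([[np.cos(yaw),-np.sin(yaw),0],[np.sin(yaw),np.cos(yaw),0],[0,0,1]])
    P=(proj(c,B@Rz.T+[x,y,0])+.5)*S
    m=np.zeros((shape[0]*S,shape[1]*S),np.uint8); cv2.fillConvexPoly(m,cv2.convexHull(np.round(P).astype(np.int32)),255)
    return cv2.resize(m,shape[::-1],interpolation=cv2.INTER_AREA)/255.
def headfit(views,z0,x0):
    M=[(c,cv2.morphologyEx(bluemask(p,ctr).astype(np.uint8),cv2.MORPH_CLOSE,np.ones((3,3)))) for p,c,ctr in views]
    f=lambda q:sum(np.abs(sil(c,q[0]/1e3,q[1]/1e3,q[2]/10,z0,z0+.05,m.shape,4)-m).sum()/max(m.sum(),1) for c,m in M)
    r=minimize(f,[x0[0]*1e3,x0[1]*1e3,x0[2]*10],method='Nelder-Mead',options=dict(initial_simplex=np.array([[0,0,0],[4,0,0],[0,4,0],[0,0,2]])+[x0[0]*1e3,x0[1]*1e3,x0[2]*10],maxiter=80))
    return r.x/[1e3,1e3,10],r.fun,[m.sum() for c,m in M]
E
python3 - <<'E'
from fit import *
ct,cs=manip.get_calibration('top'),manip.get_calibration('side')
pt=np.load('top.npz')['p'];ps=np.load('side.npz')['p']
x0=(.506,.218,.27)
print('expect',proj(ct,np.array([[.506,.218,.1]])),proj(cs,np.array([[.506,.218,.1]])))
print(headfit([(pt,ct,(215,240))],.073,x0)); print(headfit([(ps,cs,(292,260))],.073,x0))
print(headfit([(pt,ct,(215,240)),(ps,cs,(292,260))],.073,x0))
print('tip',world(ct,214.3,239.7,(ct['R']@np.array([.5,.21,.123])+ct['t'])[2]))
# bore
zz=(ct['R']@np.array([.525,-.151,.07])+ct['t'])[2]
g=cv2.cvtColor(pt,cv2.COLOR_RGB2GRAY).astype(int)
print(g[228:246,336:356])
S=8;G=cv2.resize(g[220:255,330:365].astype(np.float32),None,fx=S,fy=S,interpolation=cv2.INTER_CUBIC)
n,l,st,cen=cv2.connectedComponentsWithStats((G<150).astype(np.uint8))
for i in range(1,n):
    if st[i,4]<400: continue
    v,u=np.nonzero(l==i); U=(u+.5)/S-.5+330;V=(v+.5)/S-.5+220
    W=world(ct,U,V,np.full(len(U),zz)); dx=W[:,:2]-W[:,:2].mean(0); print(st[i,4],W.mean(0),)
    C=np.array([.5257,-.1512]); e=W[:,:2]-C; r=np.hypot(*e.T); far=r>.0115; print('far ang',np.arctan2(e[far,1],e[far,0]).mean(),far.sum(),r.max())
E
```

```text
expect [[214.86153142 240.3396202 ]] [[293.67430105 255.03641498]]
(array([0.50636656, 0.21783656, 0.61153204]), np.float64(0.7110896817743491), [np.uint64(61)])
(array([0.51076994, 0.22267292, 0.14319778]), np.float64(0.14858166616900564), [np.uint64(197)])
(array([0.51052192, 0.21890478, 0.18857447]), np.float64(0.9803497333026578), [np.uint64(61), np.uint64(197)])
tip [0.50541054 0.21665237 0.12369884]
[[227 209 192 187 195 214 226 233 241 243 242 237 227 214 203 196 197 219
  232 234]
 [215 194 191 199 218 236 246 249 251 251 251 250 248 242 229 212 200 212
  229 234]
 [209 188 199 228 244 248 248 249 248 244 241 244 247 249 248 237 215 202
  219 233]
 [201 191 220 242 248 248 248 248 246 228 208 220 239 248 250 248 236 212
  218 232]
 [201 214 239 247 248 248 247 243 234 199 134 148 219 246 248 249 246 225
  221 233]
 [206 226 245 248 248 247 241 223 193 144  95 133 213 243 248 249 248 239
  232 234]
 [214 235 247 248 248 242 219 177 131  90  91 143 202 236 247 248 248 246
  238 233]
 [222 241 248 249 247 229 182 121  94  84  99 135 178 226 246 248 248 247
  235 229]
 [219 242 2
[... 330 characters left out ...]
[191 221 242 246 248 249 247 237 216 199 204 224 241 248 249 248 246 244
  238 234]
 [204 210 235 244 247 248 249 248 246 245 248 249 249 249 249 247 245 240
  236 234]
 [211 198 219 240 246 248 248 249 249 249 249 249 249 248 247 246 241 236
  234 234]
 [218 208 203 226 241 245 247 247 248 247 247 247 247 246 242 238 235 234
  233 233]
 [218 216 208 206 221 234 242 246 247 246 245 245 245 243 236 228 229 232
  233 233]
 [218 218 216 209 201 205 227 239 240 239 239 241 242 235 231 232 232 233
  233 233]]
681 [ 0.56586779 -0.1966373   0.07618203]
far ang -0.8468879445821533 681 0.06449133294515168
1867 [ 0.52834381 -0.15290254  0.07048856]
far ang -0.39796338467072434 162 0.015536053611916855
```

```bash
cat > go.py <<'E'
import sys; from h import *
from scipy.spatial.transform import Rotation as R
s=manip.state(); q=s['orientation']; r=R.from_quat([q[1],q[2],q[3],q[0]])
y=r.as_matrix()[:,1]; print('t',s['time'],'tcp',s['tcp_pos'].round(4),'yaw_y',np.degrees(np.arctan2(y[1],y[0])).round(2),'tilt',r.as_matrix()[:,2].round(4),'w',s['width'],'F',s['wrist_force'].round(1),'T',s['torque'].round(3))
if len(sys.argv)>3: print('tool delta mm',(1e3*r.inv().apply(np.array(list(map(float,sys.argv[1:4])))-s['tcp_pos'])).round(1))
E
python3 -m handwheel '[[[1,0,0,0,9.1],[1,0,0,0,9.1],[1,0,0,0,9.1],[1,0,0,0,9.1],[1,0,0,0,9.1],[1,0,0,0,9.1],[1,-0.02,0.014,0,0],[1,-0.04,0.028,0,0],[1,-0.04,0.028,0,0],[1,-0.04,0.028,0,0]]]'
python3 -m handwheel '[[[1,-0.04,0.028,0,0],[1,-0.04,0.028,0,0],[1,-0.04,0.028,0,0],[1,-0.04,0.028,0,0],[1,-0.04,0.028,0,0],[1,0,0,0,0],[1,0,0,0,0]]]'
python3 go.py .508 .219 .16
```

```text
time: 1.35
tcp_pos: [0.3065, 0.3876, 0.2496]
orientation: [0.0, 0.6, 0.8, -0.0]
wrist_force: [0.2, 0.3, 0.0]
width: 0.0854
finger_force: 0.0
time: 2.22
tcp_pos: [0.4954, 0.2357, 0.2495]
orientation: [-0.001, 0.601, 0.8, -0.001]
wrist_force: [-0.5, 0.8, 0.7]
width: 0.0852
finger_force: 0.0
t 2.225 tcp [0.4954 0.2357 0.2495] yaw_y 16.19 tilt [-1.6e-03 -2.0e-04 -1.0e+00] w 0.08522871117681803 F [-0.5  0.8  0.7] T [-0.024 -0.01  -0.002]
tool delta mm [-19.5   7.6  89.5]
```

```bash
python3 -m handwheel '[[[1,-0.0195,0.0075,0.03,0],[1,0,0,0.03,0],[1,0,0,0.03,0],[1,0,0,0,0],[1,0,0,0,0]]]'
python3 go.py .508 .219 .098
python3 - <<'E'
from h import *
p,d,c=snap('side'); a=cv2.resize(p[190:310,230:370],None,fx=4,fy=4,interpolation=cv2.INTER_CUBIC); save('near.png',a)
E
```

```text
time: 2.85
tcp_pos: [0.5085, 0.2201, 0.161]
orientation: [0.0, 0.6, 0.8, 0.0]
wrist_force: [-0.2, -0.3, -0.7]
width: 0.0854
finger_force: 0.0
t 2.85 tcp [0.5085 0.2201 0.161 ] yaw_y 16.3 tilt [ 9.e-04  5.e-04 -1.e+00] w 0.0853689685394905 F [-0.2 -0.3 -0.7] T [-0.042  0.048  0.   ]
tool delta mm [-1.  -0.9 63. ]
```

View pics/near.png

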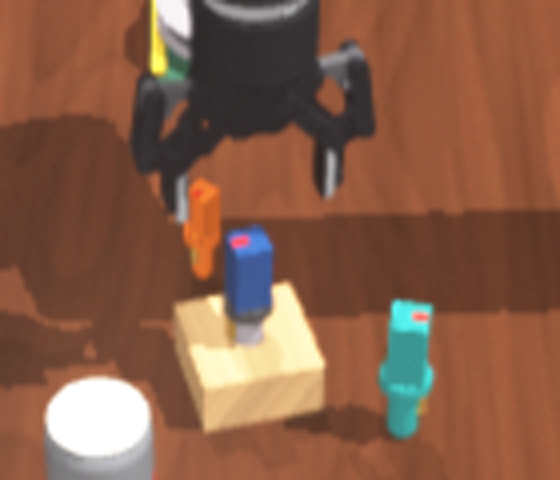

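The view from near shows the open fingers (180,200 and 330,180) straddling the blue head (248,265), with the key and red mark on its +x side. The lookalikes are clear of the fingers. Now I descend and close.

```bash
python3 -m handwheel '[[[1,-0.001,-0.001,0.025,0],[1,0,0,0.025,0],[1,0,0,0.012,0],[1,0,0,0,0],[-1,0,0,0,0],[-1,0,0,0,0],[-1,0,0,0,0],[-1,0,0,0,0],[-1,0,0,0,0],[-1,0,0,0,0]]]'
python3 go.py .508 .219 .098
```

```text
time: 4.15
tcp_pos: [0.5088, 0.2183, 0.0986]
orientation: [0.0, 0.6, 0.8, 0.001]
wrist_force: [0.4, 0.6, 4.3]
width: 0.0233
finger_force: 59.1
t 4.15 tcp [0.5088 0.2183 0.0986] yaw_y 16.22 tilt [ 1.8e-03  7.0e-04 -1.0e+00] w 0.02328561177114188 F [0.4 0.6 4.3] T [ 0.069 -0.277  0.029]
tool delta mm [ 0.9 -0.5  0.6]
```

```bash
python3 -m handwheel '[[[-1,0,0,-0.008,0],[-1,0,0,-0.015,0],[-1,0,0,-0.02,0],[-1,0,0,-0.03,0],[-1,0,0,-0.03,0],[-1,0,0,-0.02,0],[-1,0,0,0,8.5],[-1,0,0,0,8.5],[-1,0,0,0,8.5],[-1,0,0,0,8.5]]]'
python3 go.py .5257 -.1515 .18
```

```text
time: 5.4
tcp_pos: [0.5058, 0.217, 0.2202]
orientation: [-0.001, 0.809, 0.587, -0.003]
wrist_force: [0.5, -0.3, -4.5]
width: 0.0238
finger_force: 59.9
t 5.4 tcp [0.5058 0.217  0.2202] yaw_y -18.06 tilt [-0.0048 -0.002  -1.    ] w 0.0237995274618852 F [ 0.5 -0.3 -4.5] T [-0.015 -0.038 -0.013]
tool delta mm [-344.1  133.4   40.8]
```

```bash
python3 -m handwheel '[[[-1,-0.02,0.008,0,0],[-1,-0.04,0.0155,0,0],[-1,-0.04,0.0155,0,0],[-1,-0.04,0.0155,0,0],[-1,-0.04,0.0155,0,0],[-1,-0.04,0.0155,0,0],[-1,-0.04,0.0155,0,0],[-1,-0.04,0.0155,0,0],[-1,-0.03,0.0115,0,0],[-1,-0.014,0.005,0,0]]]'
python3 -m handwheel '[[[-1,0,0,0.01,0],[-1,0,0,0.02,0],[-1,0,0,0,0],[-1,0,0,0,0]]]'
python3 go.py .5257 -.1515 .17
python3 - <<'E'
from h import *
from fit import proj
T=manip.state()['tcp_pos']; o=[]
for n in('side','top'):
    p,d,c=snap(n); u,v=proj(c,T[None])[0]; u0,v0=int(u)-35,int(v)-25; print(n,u0,v0,'tip/collar/mouth px',proj(c,np.array([T-[0,0,.077],T-[0,0,.033],[.5257,-.1515,.07]])).round(1))
    o.append(cv2.resize(p[v0:v0+70,u0:u0+65],None,fx=6,fy=6,interpolation=cv2.INTER_CUBIC))
save('near2.png',np.hstack(o))
E
```

```text
time: 6.65
tcp_pos: [0.5278, -0.1524, 0.2205]
orientation: [-0.001, 0.808, 0.589, -0.001]
wrist_force: [0.4, 1.0, -4.9]
width: 0.0235
finger_force: 59.7
time: 7.15
tcp_pos: [0.5293, -0.1493, 0.1911]
orientation: [-0.0, 0.807, 0.59, -0.0]
wrist_force: [-0.5, -0.1, -3.8]
width: 0.0234
finger_force: 59.8
t 7.15 tcp [ 0.5293 -0.1493  0.1911] yaw_y -17.7 tilt [-6.e-04  4.e-04 -1.e+00] w 0.023435250880634605 F [-0.5 -0.1 -3.8] T [ 0.003 -0.012  0.048]
tool delta mm [-3.2 -2.8 21.1]
side 252 124 tip/collar/mouth px [[287.7 171.1]
 [287.7 158.9]
 [288.8 182.5]]
top 314 205 tip/collar/mouth px [[345.7 233.8]
 [347.5 232. ]
 [344.6 236.8]]
```

View pics/near2.png

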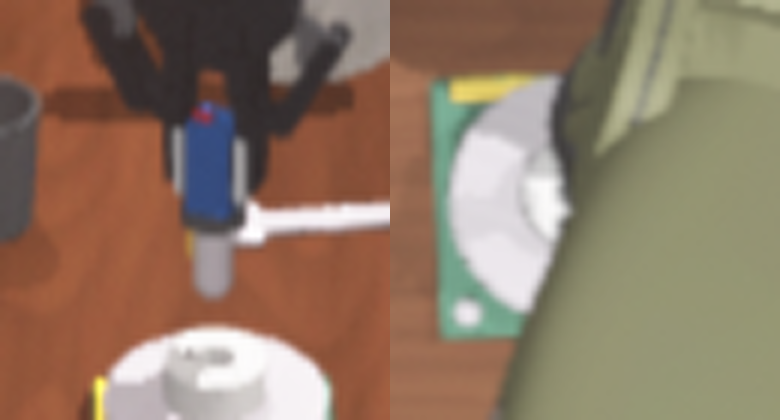

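The side crop shows the shaft hanging straight, its tip at crop (212,290), a few mm above and off the bore mouth (218,353). The top view is blocked by the arm. I measure shank and hub in the side depth image, so both share the same calibration.

Run:
```python
from h import *
from scipy.optimize import least_squares
f=np.load('side.npz');p,d=f['p'],f['d'];c=manip.get_calibration('side');W=cloud(c,d)
m=(np.hypot(W[...,0]-.529,W[...,1]+.149)<.03)
s=m&(W[...,2]>.12)&(W[...,2]<.155); s=cv2.erode(s.astype(np.uint8),np.array([[0,0,0],[1,1,1],[0,0,0]],np.uint8))>0
Q=W[s]; r=least_squares(lambda q:np.hypot(Q[:,0]-q[0],Q[:,1]-q[1])-.010,[.529,-.149],loss='soft_l1',f_scale=.001)
print('shank',s.sum(),r.x,np.abs(r.fun).mean(), Q.min(0),Q.max(0))
sat=cv2.cvtColor(p,cv2.COLOR_RGB2HSV)[...,1]
h=(np.hypot(W[...,0]-.5257,W[...,1]+.1515)<.032)&(np.abs(W[...,2]-.07)<.004)
H=W[h][:,:2]; print('hub',h.sum(),cv2.minEnclosingCircle((H*1000).astype(np.float32)),cv2.fitEllipse(cv2.convexHull((H*1000).astype(np.float32))),np.median(W[h][:,2]))
```

```text
shank 43 [ 0.53079989 -0.14745755] 0.0022755752488504834 [ 0.52502355 -0.14926216  0.12026947] [ 0.54061087 -0.13209927  0.1510279 ]
hub 115 ((528.3633422851562, -148.74966430664062), 29.14027976989746) ((530.0256958007812, -148.72239685058594), (52.16010665893555, 56.9324836730957), 24.479108810424805) 0.06933967000008558
```

```bash
python3 -m handwheel '[[[-1,0.0026,-0.0023,0.02,0],[-1,0,0,0.016,0],[-1,0,0,0,0],[-1,0,0,0,0]]]'
python3 go.py .5263 -.1511 .147
python3 -m handwheel '[[[-1,0,0,0.004,0],[-1,0,0,0.004,0],[-1,0,0,0.004,0],[-1,0,0,0.002,0],[-1,0,0,0,0]]]'
python3 go.py .5263 -.1511 .127
```

```text
time: 7.75
tcp_pos: [0.5289, -0.1471, 0.156]
orientation: [0.001, 0.808, 0.589, 0.001]
wrist_force: [-0.0, -0.6, -3.5]
width: 0.0234
finger_force: 59.7
t 7.75 tcp [ 0.5289 -0.1471  0.156 ] yaw_y -17.77 tilt [ 1.6e-03 -4.0e-04 -1.0e+00] w 0.023365244009225506 F [-0.  -0.6 -3.5] T [0.038 0.035 0.048]
tool delta mm [-4.6 -1.2  9. ]
time: 8.38
tcp_pos: [0.5292, -0.1475, 0.1466]
orientation: [0.002, 0.808, 0.589, 0.002]
wrist_force: [-8.9, 1.9, 28.1]
width: 0.0232
finger_force: 64.2
t 8.375 tcp [ 0.5292 -0.1475  0.1466] yaw_y -17.78 tilt [ 0.0054 -0.0016 -1.    ] w 0.023220737639891995 F [-8.9  1.9 28.1] T [0.591 2.181 0.127]
tool delta mm [-4.3 -1.8 19.6]
```

I had the sign of tool x wrong, so the tip rests on the rim (28 N). I back off and correct.

```bash
python3 -m handwheel '[[[-1,0,0,-0.008,0],[-1,0,0,-0.008,0],[-1,-0.0045,-0.0012,0,0],[-1,0,0,0,0],[-1,0,0,0,0]]]'
python3 go.py .5263 -.1511 .147
python3 -m handwheel '[[[-1,0,0,0.004,0],[-1,0,0,0.003,0],[-1,0,0,0.003,0],[-1,0,0,0.002,0],[-1,0,0,0,0]]]'
python3 go.py .5263 -.1511 .127
```

```text
time: 9.0
tcp_pos: [0.5252, -0.1509, 0.1563]
orientation: [-0.001, 0.808, 0.589, -0.0]
wrist_force: [-0.3, 0.6, -4.5]
width: 0.0232
finger_force: 60.0
t 9.0 tcp [ 0.5252 -0.1509  0.1563] yaw_y -17.8 tilt [-1.3e-03  5.0e-04 -1.0e+00] w 0.0232275478249251 F [-0.3  0.6 -4.5] T [ 0.021 -0.063  0.042]
tool delta mm [0.2 1.1 9.3]
time: 9.62
tcp_pos: [0.5262, -0.1512, 0.1451]
orientation: [0.001, 0.808, 0.589, 0.0]
wrist_force: [1.3, -0.8, -4.0]
width: 0.023
finger_force: 59.7
t 9.625 tcp [ 0.5262 -0.1512  0.1451] yaw_y -17.78 tilt [ 1.2e-03 -6.0e-04 -1.0e+00] w 0.02303828244846978 F [ 1.3 -0.8 -4. ] T [-0.3   -0.377  0.007]
tool delta mm [ 0.2 -0.  18.1]
```

```bash
python3 -m handwheel '[[[-1,0,0,0.003,0],[-1,0,0,0.003,0],[-1,0,0,0.003,0],[-1,0,0,0.002,0],[-1,0,0,0,0]]]'
python3 go.py .5263 -.1511 .127
```

```text
time: 10.25
tcp_pos: [0.5275, -0.1521, 0.1343]
orientation: [0.002, 0.808, 0.589, 0.001]
wrist_force: [4.8, -3.9, -3.8]
width: 0.0235
finger_force: 60.0
t 10.25 tcp [ 0.5275 -0.1521  0.1343] yaw_y -17.8 tilt [ 0.0035 -0.0025 -1.    ] w 0.023499063277704086 F [ 4.8 -3.9 -3.8] T [-1.062 -1.219 -0.03 ]
tool delta mm [ 0.6 -1.4  7.3]
```

```bash
python3 -m handwheel '[[[-1,-0.0008,0.0014,0,0],[-1,0,0,0,0],[-1,0,0,0.002,0],[-1,0,0,0.002,0],[-1,0,0,0,0]]]'
python3 go.py .5263 -.1511 .127
python3 -m handwheel '[[[-1,0,0,0.001,0],[-1,0,0,0.001,0],[-1,0,0,0.001,0],[-1,0,0,0,0],[-1,0,0,0,0]]]'
python3 go.py .5263 -.1511 .127
```

```text
time: 10.88
tcp_pos: [0.5275, -0.1525, 0.1301]
orientation: [0.001, 0.808, 0.589, 0.0]
wrist_force: [5.2, -3.4, -3.2]
width: 0.0234
finger_force: 60.0
t 10.875 tcp [ 0.5275 -0.1525  0.1301] yaw_y -17.78 tilt [ 1.7e-03 -8.0e-04 -1.0e+00] w 0.02340053565474631 F [ 5.2 -3.4 -3.2] T [-0.741 -1.304  0.003]
tool delta mm [ 0.9 -1.6  3.1]
time: 11.5
tcp_pos: [0.5276, -0.1525, 0.1272]
orientation: [0.001, 0.808, 0.589, 0.0]
wrist_force: [5.3, -2.5, -2.7]
width: 0.0233
finger_force: 60.2
t 11.5 tcp [ 0.5276 -0.1525  0.1272] yaw_y -17.78 tilt [ 1.8e-03 -8.0e-04 -1.0e+00] w 0.023296178358622067 F [ 5.3 -2.5 -2.7] T [-0.787 -1.139 -0.016]
tool delta mm [ 0.9 -1.7  0.2]
```

```bash
python3 -m handwheel '[[[-1,-0.0003,0.0014,0,0],[-1,0,0,0.001,0],[-1,0,0,0.001,0],[-1,0,0,0.001,0],[-1,0,0,0,0],[-1,0,0,0,0]]]'
python3 go.py .5263 -.1511 .127
```

```text
time: 12.25
tcp_pos: [0.5278, -0.1527, 0.1237]
orientation: [-0.0, 0.808, 0.589, -0.0]
wrist_force: [4.5, -2.1, -4.9]
width: 0.0232
finger_force: 59.8
t 12.25 tcp [ 0.5278 -0.1527  0.1237] yaw_y -17.78 tilt [-4.e-04  3.e-04 -1.e+00] w 0.023170313667280985 F [ 4.5 -2.1 -4.9] T [-0.435 -0.913  0.026]
tool delta mm [ 1.1 -1.9 -3.3]
```

```bash
python3 -m handwheel '[[[-1,0,0.0008,0.001,0],[-1,0,0,0.001,0],[-1,0,0,0.001,0],[-1,0,0,0,0],[-1,0,0,0,0]]]'
python3 go.py .5263 -.1511 .127
python3 -m handwheel '[[[-1,0,0,0.001,0],[-1,0,0,0.001,0],[-1,0,0,0.001,0],[-1,0,0,0,0],[-1,0,0,0,0]]]'
python3 go.py .5263 -.1511 .127
```

```text
time: 12.88
tcp_pos: [0.528, -0.1528, 0.1206]
orientation: [-0.001, 0.808, 0.589, -0.0]
wrist_force: [0.4, 1.3, -5.3]
width: 0.0229
finger_force: 59.9
t 12.875 tcp [ 0.528  -0.1528  0.1206] yaw_y -17.78 tilt [-1.6e-03  6.0e-04 -1.0e+00] w 0.022874801235314463 F [ 0.4  1.3 -5.3] T [-0.08  -0.142 -0.005]
tool delta mm [ 1.1 -2.1 -6.4]
time: 13.5
tcp_pos: [0.5287, -0.1531, 0.118]
orientation: [-0.0, 0.808, 0.589, 0.0]
wrist_force: [-0.2, 0.1, -3.4]
width: 0.0234
finger_force: 59.9
t 13.5 tcp [ 0.5287 -0.1531  0.118 ] yaw_y -17.78 tilt [-0.  0. -1.] w 0.0234381678136266 F [-0.2  0.1 -3.4] T [-0.021  0.007 -0.038]
tool delta mm [ 1.2 -2.9 -9. ]
```

```bash
python3 -m handwheel '[[[-1,0,0,0.001,0],[-1,0,0,0.001,0],[-1,0,0,0.001,0],[-1,0,0,0.001,0],[-1,0,0,0,0],[-1,0,0,0,0]]]'
python3 go.py .5263 -.1511 .103
python3 - <<'E'
from h import *
p,d,c=snap('side'); save('ins.png',cv2.resize(p[140:210,250:330],None,fx=7,fy=7,interpolation=cv2.INTER_CUBIC))
E
```

```text
time: 14.25
tcp_pos: [0.5287, -0.1531, 0.114]
orientation: [-0.0, 0.808, 0.589, 0.0]
wrist_force: [-0.0, 0.6, -4.1]
width: 0.0232
finger_force: 59.9
t 14.25 tcp [ 0.5287 -0.1531  0.114 ] yaw_y -17.79 tilt [ 0.  0. -1.] w 0.023180393549924995 F [-0.   0.6 -4.1] T [-0.038  0.021  0.007]
tool delta mm [ 1.2 -2.9 11. ]
```

View pics/ins.png

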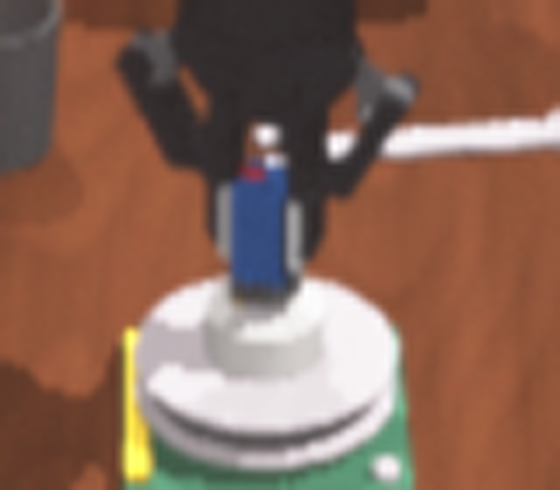

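The collar (265,295) is about 11 mm above the hub and there is no contact force, so the key has entered the keyway at this angle. I push on against the spring.

```bash
python3 -m handwheel '[[[-1,0,0,0.002,0],[-1,0,0,0.002,0],[-1,0,0,0.002,0],[-1,0,0,0,0],[-1,0,0,0,0]]]'
python3 go.py .5263 -.1511 .103
python3 -m handwheel '[[[-1,0,0,0.002,0],[-1,0,0,0.002,0],[-1,0,0,0.001,0],[-1,0,0,0,0],[-1,0,0,0,0]]]'
python3 go.py .5263 -.1511 .103
```

```text
time: 14.92
tcp_pos: [0.529, -0.1532, 0.1091]
orientation: [0.0, 0.808, 0.589, 0.0]
wrist_force: [-2.4, 0.7, 6.0]
width: 0.0233
finger_force: 61.2
t 14.925 tcp [ 0.529  -0.1532  0.1091] yaw_y -17.78 tilt [ 1.1e-03 -3.0e-04 -1.0e+00] w 0.023334155225950517 F [-2.4  0.7  6. ] T [ 0.211  0.697 -0.039]
tool delta mm [ 1.1 -3.2  6.1]
time: 15.55
tcp_pos: [0.529, -0.1532, 0.1046]
orientation: [0.001, 0.808, 0.589, 0.0]
wrist_force: [-2.6, 1.1, 9.2]
width: 0.0235
finger_force: 61.4
t 15.55 tcp [ 0.529  -0.1532  0.1046] yaw_y -17.78 tilt [ 1.4e-03 -4.0e-04 -1.0e+00] w 0.02354857227155693 F [-2.6  1.1  9.2] T [0.251 0.83  0.02 ]
tool delta mm [ 1.2 -3.2  1.6]
```

```bash
python3 -m handwheel '[[[-1,0,0,0.001,0],[-1,0,0,0.001,0],[-1,0,0,0,0],[-1,0,0,0,0]]]'
python3 go.py
python3 -m handwheel '[[[-1,0,0,0.001,0],[-1,0,0,0.001,0],[-1,0,0,0,0],[-1,0,0,0,0]]]'
python3 go.py
```

```text
time: 16.05
tcp_pos: [0.529, -0.1532, 0.1036]
orientation: [0.001, 0.808, 0.589, 0.001]
wrist_force: [-5.4, 1.4, 14.7]
width: 0.0232
finger_force: 62.6
t 16.05 tcp [ 0.529  -0.1532  0.1036] yaw_y -17.78 tilt [ 2.e-03 -5.e-04 -1.e+00] w 0.023231302875736742 F [-5.4  1.4 14.7] T [ 0.374  1.317 -0.007]
time: 16.55
tcp_pos: [0.5291, -0.1532, 0.1035]
orientation: [0.001, 0.808, 0.589, 0.001]
wrist_force: [-8.3, 1.8, 27.8]
width: 0.0234
finger_force: 64.4
t 16.55 tcp [ 0.5291 -0.1532  0.1035] yaw_y -17.78 tilt [ 3.1e-03 -8.0e-04 -1.0e+00] w 0.023442149336612556 F [-8.3  1.8 27.8] T [ 0.675  2.267 -0.025]
```

A firm stop at z = 0.1035 matches the height for a seated collar. I relieve some of the side load, hold, and check.

```bash
python3 -m handwheel '[[[-1,0,-0.001,0,0],[-1,0,0,0,0],[-1,0,0,0,0],[-1,0,0,0,0],[-1,0,0,0,0],[-1,0,0,0,0]]]'
python3 go.py
python3 - <<'E'
from h import *
p,d,c=snap('side'); save('fin.png',cv2.resize(p[140:210,250:330],None,fx=7,fy=7,interpolation=cv2.INTER_CUBIC))
E
```

```text
time: 17.3
tcp_pos: [0.529, -0.1532, 0.1036]
orientation: [0.002, 0.808, 0.589, 0.001]
wrist_force: [-7.7, 1.5, 26.4]
width: 0.0233
finger_force: 63.9
t 17.3 tcp [ 0.529  -0.1532  0.1036] yaw_y -17.78 tilt [ 0.0047 -0.0014 -1.    ] w 0.02333818690531988 F [-7.7  1.5 26.4] T [ 0.602  1.842 -0.015]
```

View pics/fin.png

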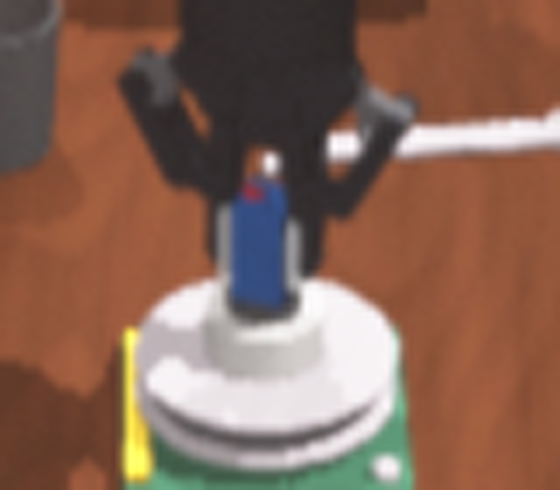

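The collar (262,308) sits flat on the hub. That last side shift tilted the tool slightly, so I undo it and hand in.

```bash
python3 -m handwheel '[[[-1,0,0.0015,0,0],[-1,0,0,0.0005,0],[-1,0,0,0,0],[-1,0,0,0,0],[-1,0,0,0,0],[-1,0,0,0,0]]]'
python3 go.py; python3 -c "
from rig import manip
print(manip.hand_in())"
```

```text
time: 18.1
tcp_pos: [0.5291, -0.1533, 0.1035]
orientation: [0.001, 0.808, 0.589, 0.001]
wrist_force: [-11.0, 3.0, 31.8]
width: 0.0237
finger_force: 64.9
t 18.1 tcp [ 0.5291 -0.1533  0.1035] yaw_y -17.78 tilt [ 2.6e-03 -7.0e-04 -1.0e+00] w 0.023687608928832305 F [-11.    3.   31.8] T [ 8.010e-01  2.654e+00 -1.000e-03]
the job is handed in; nothing more can be done
None
```

The blue-headed shaft is in the hub with its key in the keyway and the collar home against a firm stop; the job was handed in at 18.1 s with the arm still gripping the head and pressing at about 32 N. The key went in at the angle I read from the camera, so no turning by feel was needed, and on the way in the tip pressed the hub's rim once at about 28 N.

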